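# Hang the ear defenders on the bench rail, up against the stop

## Robot

A 6-joint arm with a two-finger parallel gripper is mounted at the origin on the work surface. World frame = base frame: x ahead of the robot, y to its left, z up, the work surface at z = 0. Lengths are in m, angles in degrees, forces in N, time in s.
With the tool pointing down it reaches from about 0.35 to 0.875 m from the base axis. Payload 4.2 kg.
Tool frame: the origin (TCP) lies on the front face of the gripper's body, between the roots of the fingers; the fingertips stand finger_overhang ahead of it and the grasp point (between the pads) lies 51 mm ahead of it (finger_overhang is the distance from the TCP to the fingertips, in m); z points along the fingers, y is the line along which they close (so a half turn about z gives the same grasp; the last joint's range is limited). The gripper opens to 87 mm and grips with 3 to 60 N. Pads are 19 mm wide; open, the fingers measure 117 mm over their backs; the gripper's body (75 mm by 190 mm) begins 51 mm behind the grasp point.
Start: joints at [90.676, 22.042, 0.453, 0, -68.411, -14.817], TCP at [0.153, 0.606, 0.292] pointing down, gripper open.
Joint ranges: [-179.83, 179.83], [-69.29, 118.12], [-61.27, 80.66], [-181.25, 117.63], [-171.15, -9.14], [-177.46, 177.46]. Speed limits (degrees/s): [159.86, 159.86, 180, 180, 180, 180].

## Interface

Orientations are given as a 3x3 rotation matrix whose columns are the frame's x, y, z axes.
In Python, from station import sense, capture, camera_model, finish_job, finger_overhang gives the robot as it stands. The module is installed in compiled form; this text tells all that it offers.
- The arm moves only by the tool jog_arm, never from a script. Its argument "rows" is a list that holds one entry, the list of rows, each a list of 4 numbers: the shift along the tool's x, y, z in m, then the turn about the tool's z in rad. A call has 1 to 20 rows; each row shifts and turns the commanded pose from where the row before left it, along the tool's axes as they then stand; what a row does not reach is not made up. A row lasts 1/8 s, in which the tool goes at most 62.5 mm and 10.7 degrees, less where a joint would pass 70% of its speed; a pose out of reach is approached as far as the arm can. A call is refused whole if a number of a shift passes 0.0625 or a number of a turn 0.188, either way. A call with a gripper value outside its range is refused whole. "claw" is the opening, from 0 (shut) to 1 (fully open), set as the call begins (left out, the last holds). The fingers move at their own pace and stop on an object; the grip force is fixed at half the most. Time passes only in rows, so rows that do not move let the fingers close. It gives the time, the measured TCP pose, the force, the opening and the grip force at its end, in the units of the state.
- sense(): the state, without advancing time (a new reading comes with each control period).
- capture(name): name is "scene" or "top"; returns the picture (420x560x3 uint8, red, green, blue); there is no depth.
- camera_model(name): a dict with "fovy" (degrees; the focal length in pixels is half the picture's height over the tangent of half this angle, whatever the lens; pixels are square), "cx", "cy" (the principal point, pixels), "eye" and "rotation" of the camera in the world. Camera axes: x right, y down, z forward; pixel columns grow to the right and rows downward; lengths in m; the calibration is good to about 2 mm. A picture is of the moment at which its call begins. camera_model takes no time and is no camera call.
- finish_job(): hands the job in; it is judged then, once.
The state is a dict: "time_s": time; "joints": joint angles; "joint_velocities": joint speeds; "effort": joint torques, N m; "tcp_pos": TCP position; "ee_rot": TCP orientation; "wrist_force": force on the tool from outside, world axes, zero at the start; "moment": the same for the moment, N m; "gripper_width": opening from 0.0 (shut) to 1.0 (fully open); "gripper_force": force on a finger pad.
Only numpy, scipy, OpenCV 4.12 (cv2) and the standard library are available. Lean on these libraries where they do the work, as an engineer would, in place of code of your own. Each camera call takes 0.05 s, during which the arm holds its last target. There are 200 camera calls.

## Task

Put the ear defenders away: hang them by their headband over the bar of the bench rail, one cup on each side of it, then slide them along the bar until you feel the headband touch the large wooden stop disc, and leave them hanging there. Do not drop them, and leave the other things on the bench where they are.

Things in the scene. Friction and masses are not known exactly. Their poses are not given: they have to be found in the camera images.
- muffs: Rigid ear defenders, 0.2-0.4 kg, grey cups, black headband arching up; at the start they stand on their cups. Origin midway between the cups at their undersides; x from cup to cup, y along the band's width, z up to the crown. Mirror-symmetric in x and y. Overall 140 (x) x 62 (y) x 145.5 mm high. Cups 76 mm high, 62 mm wide in y, clear gap of 66 mm between their cushions (x -33 to 33).
- crown (a point): Centre of the underside of the headband's crown (128.5 mm above the origin of the ear defenders, same axes), which rests on the bar. Crown: a rubber pad 44 (x) x 30 (y) x 12 mm under a band 26 mm wide and 5 mm thick, z 128.5 to 145.5 mm: grip the pad's sides from above, 30 mm apart in y. Past x = +-22 mm pad and band slope down at about 32 degrees.
- rail: Bench rail, fixed: base board 60 x 400 x 14 mm, two wooden posts 30 (x) x 20 (y) mm at y = +-180 mm, not rising above the bar, and a horizontal steel bar, 22 mm diameter, 400 mm long, along the rail's y axis; bar axis 149 mm, bar top 160 mm above the table. Origin on the table under the bar's middle, z up.
- stop: The large wooden stop disc fixed on the bar, 60 mm diameter, 14 mm thick along the bar (y). Origin: its centre, on the bar's axis; y along the bar. It sits 70 to 115 mm from the bar's middle, on either side. Touching it, the middle of the crown pad is 22 mm from this point along the bar.
- ring: A small black rubber ring fixed on the bar towards its other end, 34 mm diameter, 8 mm thick along the bar (y). Origin: its centre, on the bar's axis. Not the stop.
- glue: Bystander: glue bottle, 60 mm diameter, 170 mm tall, origin under its centre.
- bits: Bystander: wooden block 70 by 170 by 30 mm with three router bits standing in it, 77 mm high in all; origin under its centre.
- template: Bystander: flat white triangular template frame, 150 by 120 by 8 mm, origin near its middle, on its underside.
- offcut_a: Bystander: light wood offcut 50 by 160 by 30 mm, origin under its centre.
- offcut_b: Bystander: dark wood offcut 60 by 140 by 22 mm, origin under its centre.
- tin: Bystander: open steel tin, 84 mm diameter, 100 mm tall, origin under its centre.
Not all that is in view belongs to the job. Leave any blue or pink look-alike of the muffs alone.

How it is judged:
By the outcome, as a careful person would: the job done as asked, in the order asked, and still so for the second after the job is handed in, with the robot touching nothing.
It also fails if it takes over 48 s, if anything falls off the work surface, if the arm or the gripper's body presses on something with over 40 N, if the wrist force passes 120 N, or if a joint passes its speed limit or range.

## Working session

There is one attempt and no reset: what is moved stays moved. The work goes in short steps, Python scripts to look and compute and a tool call to move; the robot and the scene stay as the last step left them, time stands still between calls to the robot, and variables do not carry over. Pictures are saved under pics/ and viewed, at most 11 in all, crops included, and the job is handed in when it is done.

Besides the shell and the picture viewer there is one more tool, called after "Call:" in YAML: its name, and indented under it one key for each argument. jog_arm: Moves the arm, as the interface text tells. Its arguments: {"type":"object","properties":{"rows":{"type":"array"},"claw":{"type":"number"}},"required":["rows"]}

```bash
mkdir -p pics
python3 - <<'E'
from station import *
import cv2,numpy as np
for n in("scene","top"):
    cv2.imwrite(f"pics/{n}0.png",cv2.cvtColor(cv2.resize(capture(n),(784,588),interpolation=cv2.INTER_CUBIC),cv2.COLOR_RGB2BGR)); print(n,camera_model(n))
s=sense();print(finger_overhang, s['time_s'],s['tcp_pos'],s['ee_rot'],s['gripper_width'])
E
```

```text
scene {'fovy': 56.35111699126829, 'cx': 283.73096128190855, 'cy': 209.81291568555025, 'eye': array([1.04187898, 0.69496091, 0.70606163]), 'rotation': array([[-0.776392  ,  0.3674976 , -0.51201658],
       [ 0.63006691,  0.43298325, -0.64462484],
       [-0.01520347, -0.82308628, -0.56771281]])}
top {'fovy': 44.10674085149938, 'cx': 280.77619475137, 'cy': 210.1387149788413, 'eye': array([0.2357607 , 0.01195933, 1.29807438]), 'rotation': array([[-0.08364906, -0.97376064,  0.21164368],
       [-0.99649436,  0.08145304, -0.01908893],
       [ 0.00134902, -0.2124985 , -0.97716046]])}
0.0697 0.1 [0.15259438 0.60568685 0.29129476] [[ 9.69655822e-01 -2.44473849e-01 -3.53200026e-04]
 [-2.44474077e-01 -9.69654012e-01 -1.87666500e-03]
 [ 1.16313692e-04  1.90606739e-03 -9.99998177e-01]] 0.997677137721896
```

View pics/scene0.png

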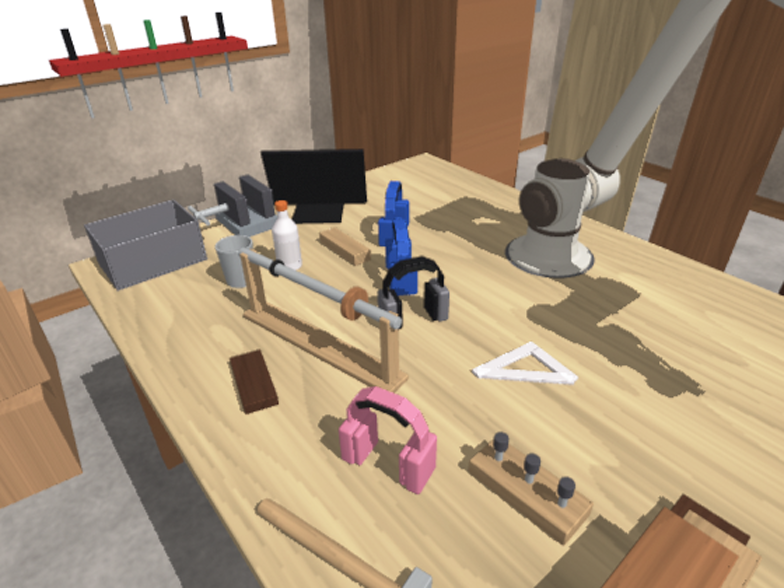

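View pics/top0.png

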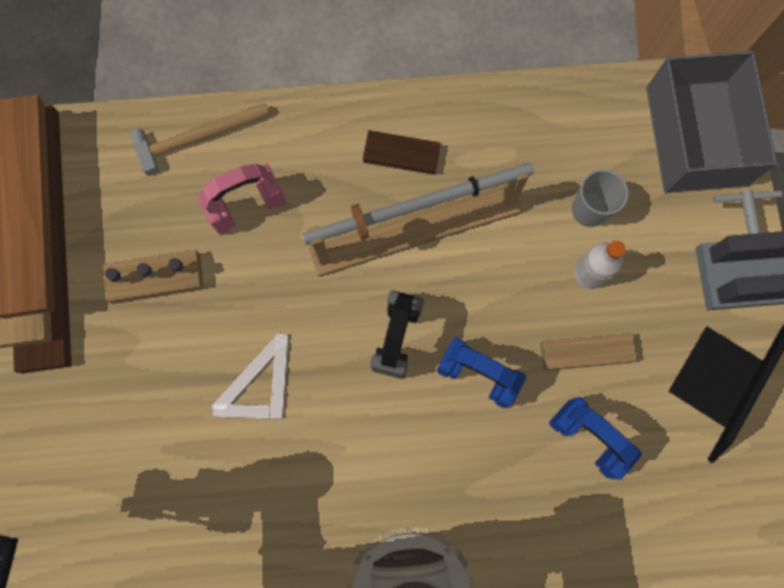

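The scene shows four muff look-alikes. In the top picture they are black and grey at (398,333), blue at (482,370), blue at (597,437) and pink at (242,195). I choose the black and grey one. The rail bar runs from (308,238) to (530,170), with the wooden stop at (360,221) and the ring at (474,187). I'll check this in a close crop.

Run:
```python
from station import *
import cv2,numpy as np
t=capture("top");s=capture("scene")
def crop(im,x,y,w,h,k):
    c=cv2.resize(im[y:y+h,x:x+w],None,fx=k,fy=k,interpolation=cv2.INTER_CUBIC)
    for i in range(0,w,10): cv2.putText(c,str(x+i),(i*k,8),0,.3,(255,0,0)); cv2.line(c,(i*k,10),(i*k,14),(255,0,0))
    for i in range(0,h,10): cv2.putText(c,str(y+i),(0,i*k+4),0,.3,(255,0,0))
    return c
a=crop(t,250,200,66,75,6); b=crop(s,266,175,66,75,6)
c=crop(t,210,110,180,80,4); 
A=np.hstack([a,b]); cv2.imwrite("pics/c1.png",A[:,:,::-1]); 
d=crop(s,165,170,130,70,6)
cv2.imwrite("pics/c2.png",c[:,:,::-1]);cv2.imwrite("pics/c3.png",d[:,:,::-1])
```

```text
(no output)
```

View pics/c1.png

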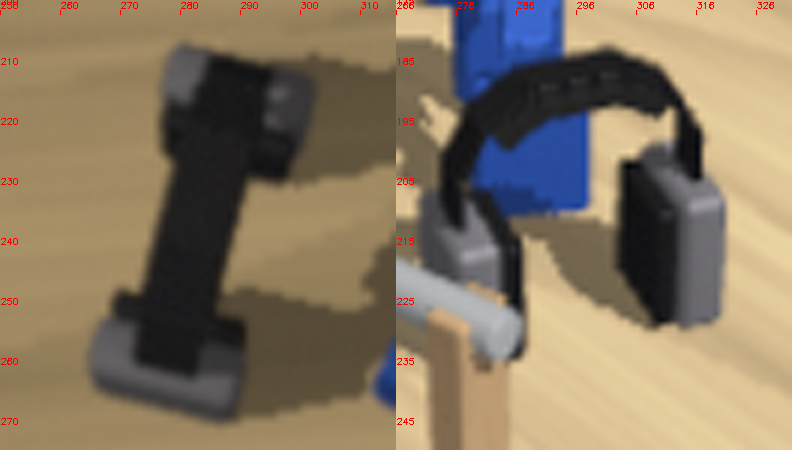

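View pics/c2.png

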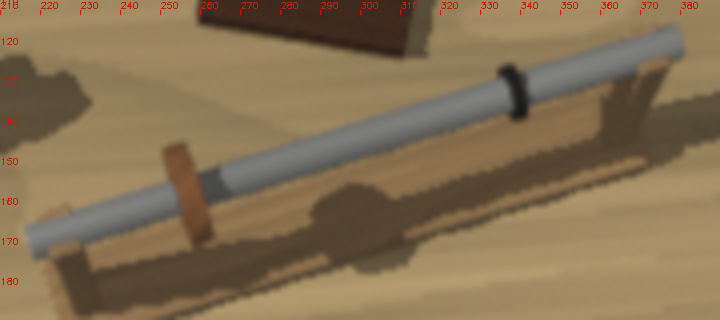

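View pics/c3.png

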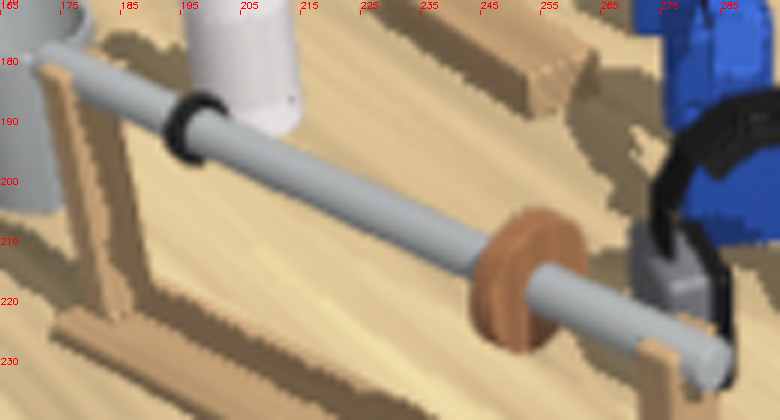

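The crops confirm the choice: black band and pad with grey cups, crown middle near top (282.7,237). In the top picture the bar axis runs from (218,170) to (380,120), with the wooden stop near (257,158) and the black ring at (338,133). The grey collar-like patch beside the disc is shadow.

```bash
cat > h.py <<'E'
import numpy as np
from station import camera_model
def ray(n,u,v):
    m=camera_model(n);f=210/np.tan(np.radians(m['fovy']/2))
    return m['eye'],m['rotation']@np.array([(u-m['cx'])/f,(v-m['cy'])/f,1])
def atz(n,u,v,z):
    e,d=ray(n,u,v);return e+d*(z-e[2])/d[2]
def proj(n,P):
    m=camera_model(n);f=210/np.tan(np.radians(m['fovy']/2));c=(np.asarray(P)-m['eye'])@m['rotation']
    return c[...,:2]/c[...,2:]*f+[m['cx'],m['cy']]
def tri(a,b):
    A=np.zeros((3,3));y=np.zeros(3)
    for e,d in(a,b):
        d=d/np.linalg.norm(d);M=np.eye(3)-np.outer(d,d);A+=M;y+=M@e
    return np.linalg.solve(A,y)
E
python3 - <<'E'
from h import *
np.set_printoptions(precision=4,suppress=True)
for k,t,s,z in [('endR',(218,170.2),(283.7,230.3),.149),('endL',(380,120),(171.7,179),.149),('disc',(257,158.5),(253,216.7),.149),('ring',(338.2,133),(197,191.3),.149)]:
    print(k,atz('top',*t,z),atz('scene',*s,z),tri(ray('top',*t),ray('scene',*s)))
a=atz('top',291.2,210,.076);b=atz('top',277.5,266.7,0);print(a,b,(a+b)[:2]/2,np.linalg.norm((a-b)[:2]))
print('band',atz('top',276.2,237,.145),atz('top',289.3,237,.145))
print('band hi/lo',atz('top',282.7,237,.1455))
c=(a+b)/2;d=(a-b)[:2];d/=np.linalg.norm(d);print('yaw',np.degrees(np.arctan2(d[1],d[0])))
c[2]=0.137;print('scene crown',proj('scene',c))
E
```

```text
endR [0.5907 0.1259 0.149 ] [0.5924 0.1276 0.149 ] [0.5912 0.1261 0.1475]
endL [ 0.6819 -0.2619  0.149 ] [ 0.6855 -0.2643  0.149 ] [ 0.684  -0.2633  0.1482]
disc [0.6113 0.0342 0.149 ] [0.6155 0.0368 0.149 ] [0.6128 0.0338 0.146 ]
ring [ 0.6579 -0.1601  0.149 ] [ 0.6628 -0.1578  0.149 ] [ 0.66   -0.1613  0.1459]
[ 0.4987 -0.037   0.076 ] [0.3732 0.0069 0.    ] [ 0.436  -0.0151] 0.13294444286255128
band [0.4247 0.0049 0.145 ] [ 0.4222 -0.0245  0.145 ]
band hi/lo [ 0.4234 -0.0097  0.1455]
yaw -19.28168601830633
scene crown [295.1333 187.6356]
```

Call:
jog_arm:
  rows:
    - [[0.0304, 0.038, 0, 0], [0.0304, 0.038, 0, 0], [0.0304, 0.038, 0, 0], [0.0304, 0.038, 0, 0], [0.0304, 0.038, 0, 0], [0.0304, 0.038, 0, 0], [0.0304, 0.038, 0, 0], [0.0304, 0.038, 0, 0], [0.0304, 0.038, 0, 0], [0.0304, 0.038, 0, 0], [0.0304, 0.038, 0, 0], [0.0304, 0.038, 0, 0], [0.0304, 0.038, 0, 0], [0.0304, 0.038, 0, 0], [0, 0, 0, 0.08], [0, 0, 0, 0], [0, 0, 0, 0]]
  claw: 1

```text
time_s: 2.33
tcp_pos: [0.4352, -0.0135, 0.2923]
ee_rot: [[0.948, -0.319, 0.0], [-0.319, -0.948, 0.0], [-0.0, -0.0, -1.0]]
wrist_force: [0.3, 0.6, -0.0]
gripper_width: 0.998
gripper_force: 0.0
```

Call:
jog_arm:
  rows:
    - [[0, 0, 0.02, 0], [0, 0, 0.02, 0], [0, 0, 0.02, 0], [0, 0, 0.02, 0], [0, 0, 0.0115, 0], [0, 0, 0, 0], [0, 0, 0, 0]]

```text
time_s: 3.2
tcp_pos: [0.4359, -0.0135, 0.2015]
ee_rot: [[0.947, -0.32, 0.002], [-0.32, -0.947, 0.0], [0.001, -0.001, -1.0]]
wrist_force: [0.4, -0.2, -1.0]
gripper_width: 1.001
gripper_force: 0.0
```

Run:
```python
from station import *
import cv2
s=capture("scene")[110:250,220:370]
cv2.imwrite("pics/g1.png",cv2.resize(s,None,fx=4,fy=4,interpolation=cv2.INTER_CUBIC)[:,:,::-1])
```

```text
(no output)
```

View pics/g1.png

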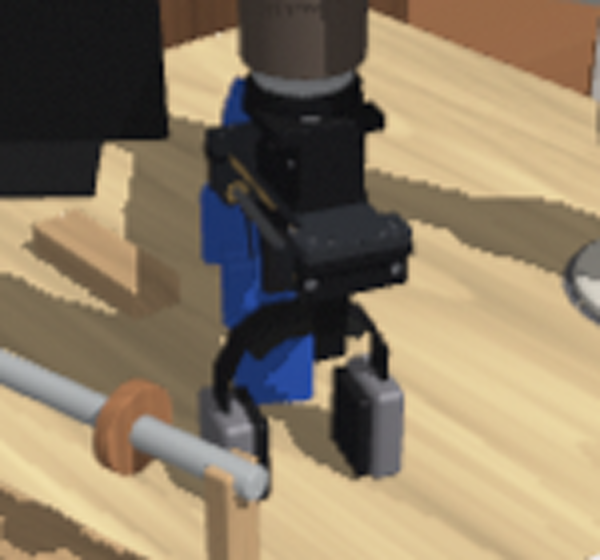

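The near finger stands in front of the crown at about crop (330,330), with the band between the fingers. I'm closing the gripper.

Call:
jog_arm:
  rows:
    - [[0, 0, 0, 0], [0, 0, 0, 0], [0, 0, 0, 0], [0, 0, 0, 0], [0, 0, 0, 0], [0, 0, 0, 0], [0, 0, 0, 0], [0, 0, 0, 0]]
  claw: 0

```text
time_s: 4.25
tcp_pos: [0.4354, -0.0138, 0.2007]
ee_rot: [[0.947, -0.321, -0.0], [-0.321, -0.947, -0.0], [-0.0, 0.0, -1.0]]
wrist_force: [0.1, -0.9, -1.4]
gripper_width: 0.336
gripper_force: 30.0
```

Call:
jog_arm:
  rows:
    - [[0, 0, -0.01, 0], [0, 0, -0.015, 0], [0, 0, -0.02, 0], [0, 0, -0.025, 0], [0, 0, -0.025, 0], [0, 0, -0.025, 0], [0, 0, -0.025, 0], [0, 0, -0.025, 0], [0, 0, -0.015, 0], [0, 0, -0.01, 0], [0, 0, 0, 0], [0, 0, 0, 0]]

```text
time_s: 5.75
tcp_pos: [0.435, -0.0138, 0.3947]
ee_rot: [[0.947, -0.321, -0.002], [-0.321, -0.947, -0.0], [-0.002, 0.001, -1.0]]
wrist_force: [-0.3, 0.9, -2.9]
gripper_width: 0.343
gripper_force: 30.0
```

Run:
```python
from station import *
import cv2
s=capture("scene")[50:250,200:400]
cv2.imwrite("pics/g2.png",cv2.resize(s,None,fx=3,fy=3,interpolation=cv2.INTER_CUBIC)[:,:,::-1])
```

```text
(no output)
```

View pics/g2.png

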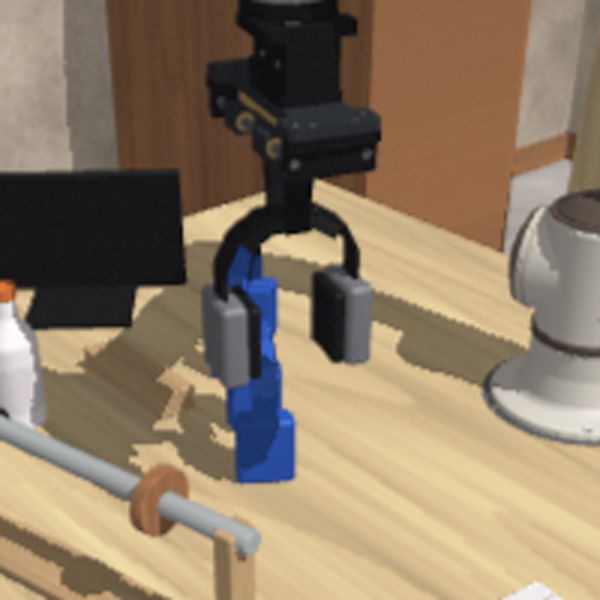

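Call:
jog_arm:
  rows:
    - [[0, 0, 0, -0.112], [0, 0, 0, -0.112], [0, 0, 0, -0.112], [0, 0, 0, -0.112], [0, 0, 0, -0.112], [0.01, 0.005, 0, 0], [0.02, 0.01, 0, 0], [0.03, 0.012, 0, 0], [0.03, 0.012, 0, 0], [0.03, 0.012, 0, 0], [0.03, 0.012, 0, 0], [0.02, 0.01, 0, 0], [0.0134, 0.006, 0, 0], [0, 0, 0, 0], [0, 0, 0, 0], [0, 0, 0, 0]]

```text
time_s: 7.8
tcp_pos: [0.6316, -0.0483, 0.3961]
ee_rot: [[0.973, 0.231, 0.0], [0.231, -0.973, 0.0], [0.0, 0.0, -1.0]]
wrist_force: [0.3, 0.1, -2.5]
gripper_width: 0.337
gripper_force: 30.0
```

Run:
```python
from station import *
import cv2,numpy as np
s=capture("scene")[70:250,140:340];t=capture("top")[80:260,200:400]
f=lambda a:cv2.resize(a,None,fx=2,fy=2.,interpolation=cv2.INTER_CUBIC)
cv2.imwrite("pics/g3.png",np.hstack([f(s),f(t)])[:,:,::-1])
print(sense()['tcp_pos'],sense()['ee_rot'])
```

```text
[ 0.6316645  -0.0481907   0.39625578] [[ 9.72924315e-01  2.31123029e-01  6.49873489e-04]
 [ 2.31123031e-01 -9.72924529e-01  7.23473814e-05]
 [ 6.48999004e-04  7.98122041e-05 -9.99999786e-01]]
```

View pics/g3.png

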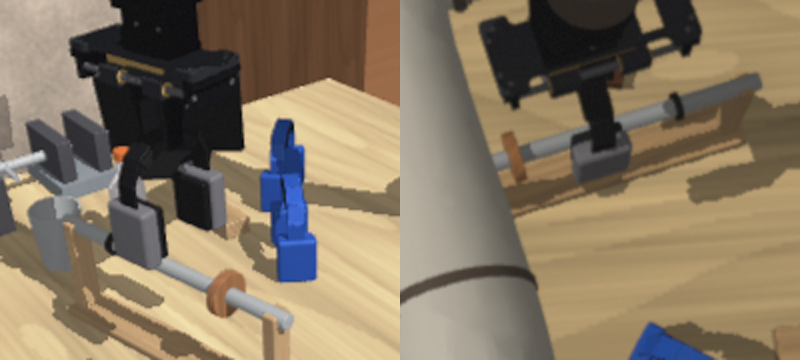

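Run:
```python
from h import *
R=np.array([[.973,-.231],[.231,.973]]);o=np.array([.6316,-.0482]);zb=.3955-.2007
for x in(-70,-33,33,70):
  for y in(-31,31):
    p=o+R@np.array([x,y])/1e3;u=proj('scene',[*p,zb]);print(x,y,((u-[140,70])*2).round())
```

```text
-70 -31 [194. 209.]
-70 31 [229. 223.]
-33 -31 [175. 220.]
-33 31 [210. 235.]
33 -31 [137. 242.]
33 31 [173. 258.]
70 -31 [115. 255.]
70 31 [151. 272.]
```

The two cups straddle the bar. In the scene crop the left cup's bottom is at (150,267), against a predicted (151,272). I'm lowering now.

Call:
jog_arm:
  rows:
    - [[0, 0, 0.01, 0], [0, 0, 0.02, 0], [0, 0, 0.025, 0], [0, 0, 0.025, 0], [0, 0, 0.025, 0], [0, 0, 0.025, 0], [0, 0, 0.015, 0], [0, 0, 0.01, 0], [0, 0, 0, 0], [0, 0, 0, 0]]

```text
time_s: 9.15
tcp_pos: [0.6327, -0.0483, 0.2418]
ee_rot: [[0.973, 0.231, 0.002], [0.231, -0.973, -0.0], [0.002, 0.001, -1.0]]
wrist_force: [0.5, 0.0, -2.8]
gripper_width: 0.342
gripper_force: 30.0
```

Call:
jog_arm:
  rows:
    - [[0, 0, 0.003, 0], [0, 0, 0.002, 0], [0, 0, 0.001, 0], [0, 0, 0.001, 0], [0, 0, 0, 0], [0, 0, 0, 0]]

```text
time_s: 9.9
tcp_pos: [0.6321, -0.0483, 0.2338]
ee_rot: [[0.973, 0.231, 0.0], [0.231, -0.973, -0.0], [0.0, 0.0, -1.0]]
wrist_force: [-0.6, 0.5, -1.6]
gripper_width: 0.336
gripper_force: 30.0
```

Call:
jog_arm:
  rows:
    - [[0, 0, 0.0007, 0], [0, 0, 0, 0], [0, 0, 0, 0]]

```text
time_s: 10.28
tcp_pos: [0.6321, -0.0483, 0.2331]
ee_rot: [[0.973, 0.231, 0.0], [0.231, -0.973, -0.0], [0.0, 0.0, -1.0]]
wrist_force: [0.0, 0.1, -2.8]
gripper_width: 0.341
gripper_force: 30.0
```

Call:
jog_arm:
  rows:
    - [[0, 0, 0.0007, 0], [0, 0, 0, 0], [0, 0, 0, 0]]

```text
time_s: 10.65
tcp_pos: [0.632, -0.0483, 0.2323]
ee_rot: [[0.973, 0.231, -0.0], [0.231, -0.973, 0.0], [-0.0, -0.0, -1.0]]
wrist_force: [-0.3, 0.1, -3.0]
gripper_width: 0.34
gripper_force: 30.0
```

Call:
jog_arm:
  rows:
    - [[0, 0, 0.0007, 0], [0, 0, 0, 0], [0, 0, 0, 0]]

```text
time_s: 11.02
tcp_pos: [0.6321, -0.0483, 0.2322]
ee_rot: [[0.973, 0.231, 0.0], [0.231, -0.973, -0.0], [0.0, 0.0, -1.0]]
wrist_force: [-1.5, 0.9, 1.5]
gripper_width: 0.339
gripper_force: 30.0
```

Call:
jog_arm:
  rows:
    - [[0, 0, 0.0005, 0], [0, 0, 0, 0], [0, 0, 0, 0]]

```text
time_s: 11.4
tcp_pos: [0.6321, -0.0483, 0.2322]
ee_rot: [[0.973, 0.231, 0.001], [0.231, -0.973, -0.0], [0.001, 0.0, -1.0]]
wrist_force: [-3.4, 0.9, 6.7]
gripper_width: 0.335
gripper_force: 30.0
```

The crown has touched the bar at exactly the expected height, so I'm releasing it.

Call:
jog_arm:
  rows:
    - [[0, 0, 0, 0], [0, 0, 0, 0], [0, 0, 0, 0], [0, 0, 0, 0], [0, 0, -0.01, 0], [0, 0, -0.02, 0], [0, 0, -0.03, 0], [0, 0, 0, 0], [0, 0, 0, 0]]
  claw: 0.8

```text
time_s: 12.52
tcp_pos: [0.6318, -0.0482, 0.291]
ee_rot: [[0.973, 0.231, -0.0], [0.231, -0.973, 0.0], [-0.0, -0.0, -1.0]]
wrist_force: [-0.3, -0.1, -0.6]
gripper_width: 0.799
gripper_force: 0.0
```

Run:
```python
from station import *
import cv2,numpy as np
s=capture("scene")[120:270,150:310];t=capture("top")[100:250,210:370]
f=lambda a:cv2.resize(a,None,fx=2.5,fy=2.5,interpolation=cv2.INTER_CUBIC)
cv2.imwrite("pics/g4.png",np.hstack([f(s),f(t)])[:,:,::-1])
```

```text
(no output)
```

View pics/g4.png

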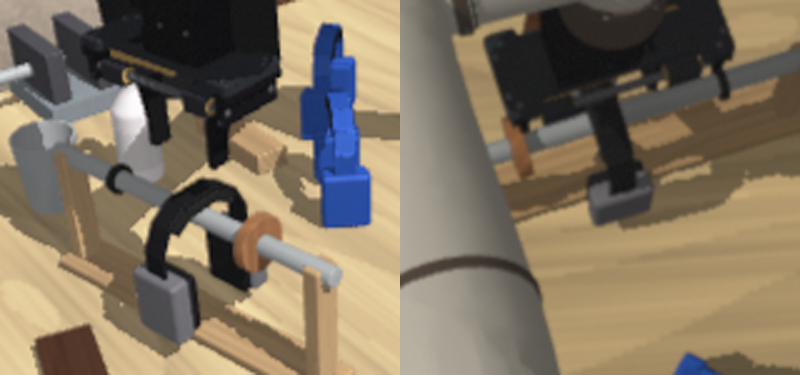

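They hang level with one cup on each side of the bar, scene crop (165,300) and (230,250), and the disc at (258,242). Next I'll close the fingers, go down on the far side of the crown and push towards the disc.

Call:
jog_arm:
  rows:
    - [[0, 0.025, 0, 0], [0, 0.025, 0, 0], [0, 0, 0, 0], [0, 0, 0, 0], [0, 0, 0, 0], [0, 0, 0.02, 0], [0, 0, 0.02, 0], [0, 0, 0.012, 0], [0, 0, 0.0055, 0], [0, 0, 0, 0], [0, 0, 0, 0]]
  claw: 0

```text
time_s: 14.0
tcp_pos: [0.6441, -0.0969, 0.2345]
ee_rot: [[0.973, 0.231, 0.002], [0.231, -0.973, -0.0], [0.002, 0.0, -1.0]]
wrist_force: [0.6, 0.2, -0.8]
gripper_width: 0.005
gripper_force: 0.0
```

Call:
jog_arm:
  rows:
    - [[0, -0.005, 0.0005, 0], [0, -0.005, 0, 0], [0, -0.003, 0, 0], [0, -0.003, 0, 0], [0, -0.003, 0, 0], [0, -0.003, 0, 0], [0, -0.003, 0, 0], [0, -0.003, 0, 0], [0, -0.003, 0, 0], [0, -0.003, 0, 0], [0, -0.003, 0, 0], [0, -0.003, 0, 0]]

```text
time_s: 15.5
tcp_pos: [0.6344, -0.0579, 0.2332]
ee_rot: [[0.973, 0.231, 0.0], [0.231, -0.973, -0.0], [0.0, 0.0, -1.0]]
wrist_force: [0.2, -0.7, -0.6]
gripper_width: 0.004
gripper_force: 0.7
```

Call:
jog_arm:
  rows:
    - [[0, -0.003, 0, 0], [0, -0.003, 0, 0], [0, -0.003, 0, 0], [0, -0.003, 0, 0], [0, -0.003, 0, 0], [0, -0.003, 0, 0], [0, -0.003, 0, 0], [0, -0.003, 0, 0], [0, -0.003, 0, 0]]

```text
time_s: 16.62
tcp_pos: [0.6281, -0.0316, 0.2331]
ee_rot: [[0.973, 0.231, -0.0], [0.231, -0.973, -0.0], [-0.0, 0.0, -1.0]]
wrist_force: [-0.2, -2.1, -0.0]
gripper_width: 0.004
gripper_force: 0.7
```

Call:
jog_arm:
  rows:
    - [[0, -0.002, 0, 0], [0, -0.002, 0, 0], [0, -0.002, 0, 0], [0, -0.002, 0, 0], [0, -0.001, 0, 0], [0, -0.001, 0, 0]]

```text
time_s: 17.38
tcp_pos: [0.6258, -0.022, 0.2331]
ee_rot: [[0.973, 0.231, -0.0], [0.231, -0.973, -0.0], [-0.0, 0.0, -1.0]]
wrist_force: [0.5, -0.7, 0.1]
gripper_width: 0.002
gripper_force: 0.7
```

Call:
jog_arm:
  rows:
    - [[0, -0.001, 0, 0], [0, -0.001, 0, 0]]

```text
time_s: 17.62
tcp_pos: [0.6254, -0.02, 0.2331]
ee_rot: [[0.973, 0.231, -0.0], [0.231, -0.973, -0.0], [-0.0, -0.0, -1.0]]
wrist_force: [0.4, -2.0, 0.1]
gripper_width: 0.005
gripper_force: 0.7
```

Call:
jog_arm:
  rows:
    - [[0, -0.001, 0, 0], [0, -0.001, 0, 0]]

```text
time_s: 17.88
tcp_pos: [0.6249, -0.0181, 0.2331]
ee_rot: [[0.973, 0.231, 0.0], [0.231, -0.973, -0.0], [0.0, 0.0, -1.0]]
wrist_force: [0.4, -0.7, -0.1]
gripper_width: 0.002
gripper_force: 0.7
```

Call:
jog_arm:
  rows:
    - [[0, -0.001, 0, 0], [0, -0.001, 0, 0]]

```text
time_s: 18.12
tcp_pos: [0.6244, -0.0161, 0.2331]
ee_rot: [[0.973, 0.231, -0.0], [0.231, -0.973, 0.0], [-0.0, -0.0, -1.0]]
wrist_force: [1.0, -0.6, -0.2]
gripper_width: 0.002
gripper_force: 0.7
```

Call:
jog_arm:
  rows:
    - [[0, -0.001, 0, 0], [0, -0.001, 0, 0]]

```text
time_s: 18.38
tcp_pos: [0.624, -0.0142, 0.2332]
ee_rot: [[0.973, 0.231, 0.0], [0.231, -0.973, 0.0], [0.0, -0.0, -1.0]]
wrist_force: [-0.4, -1.5, -0.5]
gripper_width: 0.001
gripper_force: 0.7
```

Call:
jog_arm:
  rows:
    - [[0, -0.001, 0, 0], [0, -0.001, 0, 0]]

```text
time_s: 18.62
tcp_pos: [0.6235, -0.0122, 0.2331]
ee_rot: [[0.973, 0.231, -0.0], [0.231, -0.973, -0.0], [-0.0, -0.0, -1.0]]
wrist_force: [0.6, -1.5, -0.5]
gripper_width: 0.003
gripper_force: 0.7
```

Call:
jog_arm:
  rows:
    - [[0, -0.001, 0, 0], [0, -0.001, 0, 0]]

```text
time_s: 18.88
tcp_pos: [0.6232, -0.0107, 0.2332]
ee_rot: [[0.973, 0.231, 0.0], [0.231, -0.973, -0.001], [-0.0, 0.001, -1.0]]
wrist_force: [0.6, -5.0, -0.7]
gripper_width: 0.004
gripper_force: 2.7
```

Run:
```python
from station import *
import cv2,numpy as np
s=capture("scene")[120:270,170:320]
cv2.imwrite("pics/g5.png",cv2.resize(s,None,fx=4,fy=4,interpolation=cv2.INTER_CUBIC)[:,:,::-1])
```

```text
(no output)
```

View pics/g5.png

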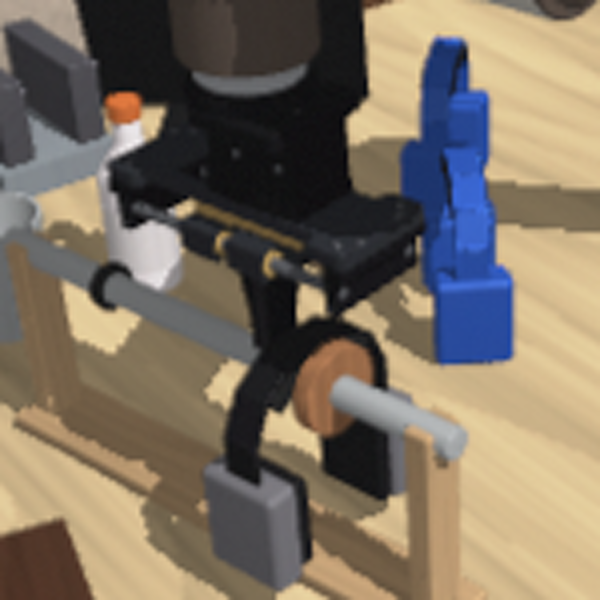

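The force has jumped to 5 N and the crown sits against the disc at (335,385), with the fingers behind it. I'll push one small step more to confirm, then back off.

Call:
jog_arm:
  rows:
    - [[0, -0.0007, 0, 0], [0, 0, 0, 0]]

```text
time_s: 19.18
tcp_pos: [0.6231, -0.0107, 0.2332]
ee_rot: [[0.973, 0.231, 0.0], [0.231, -0.973, -0.002], [-0.0, 0.002, -1.0]]
wrist_force: [1.3, -6.1, -1.5]
gripper_width: 0.008
gripper_force: 3.1
```

Contact is firm: the arm no longer advances and the force is rising. I'm backing off slowly along the bar, then up.

Call:
jog_arm:
  rows:
    - [[0, 0.001, 0, 0], [0, 0.002, 0, 0], [0, 0.004, 0, 0], [0, 0.008, 0, 0], [0, 0.01, 0, 0], [0, 0, -0.02, 0], [0, 0, -0.04, 0], [0, 0, -0.04, 0], [0, 0, -0.04, 0], [0, 0, 0, 0], [0, 0, 0, 0], [0, 0, 0, 0], [0, 0, 0, 0]]

```text
time_s: 20.8
tcp_pos: [0.6285, -0.0341, 0.372]
ee_rot: [[0.973, 0.231, -0.002], [0.231, -0.973, -0.0], [-0.002, -0.0, -1.0]]
wrist_force: [-0.3, -0.4, -0.9]
gripper_width: 0.004
gripper_force: 0.0
```

Run:
```python
from station import *
import cv2,numpy as np
s=capture("scene")[150:270,190:310]
cv2.imwrite("pics/g6.png",cv2.resize(s,None,fx=5,fy=5,interpolation=cv2.INTER_CUBIC)[:,:,::-1])
```

```text
(no output)
```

View pics/g6.png

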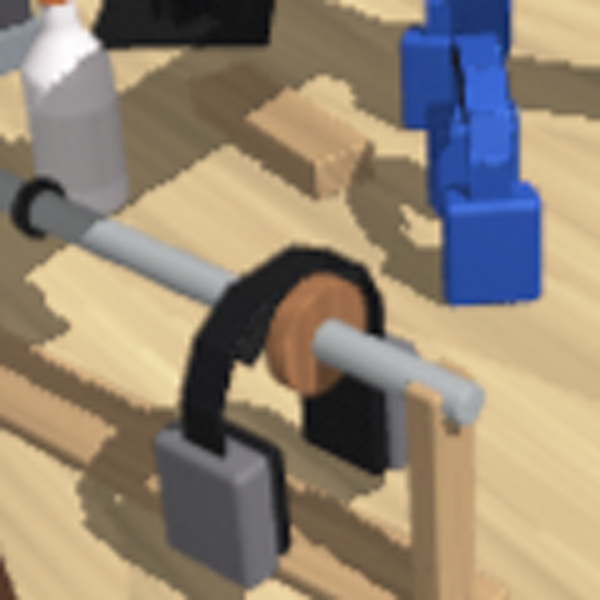

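The muffs hang level on the bar with the crown against the disc at (315,330). The robot is clear, so I'm handing in.

```bash
python3 -c "
from station import *
print(finish_job())"
```

```text
the job is handed in; nothing more can be done
None
```

The ear defenders hang by their headband over the rail bar, one cup on each side and the headband against the wooden stop disc. I felt the contact as a rise to about 6 N, then backed the arm clear and handed the job in at about 21 s.

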